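Find the lid's notch on a glaze mill jar and latch it

TASK

Close the glaze mill jar: pressing lightly on the lid's red handle, turn it slowly (its hidden notches lie clockwise, seen from above) until you feel the lugs drop towards the notches, and push the lid gently home, flush with the rim, never forcing it against the porcelain jar. Then slide the yellow latch fully closed over the lid and let go, leaving the other things on the bench where they are.

Things in the scene. Friction and masses are not known exactly. Their poses are not given: they have to be found in the camera images.
- jar: White porcelain mill jar, 124 mm across, bolted upright on a plywood board (200 x 320 x 12 mm); it does not move. Origin: on the jar's axis at bench height, z up. Its rim is 130 mm above the origin; its mouth (inner diameter 106 mm) takes the lid. A blue bracket with the latch stands on its +y side.
- mouth (a point): Centre of the jar's mouth, level with the rim; axes as the jar's. Inside, hidden under the lid, is a steel ring: a flat track 14 mm below the rim, broken by three steep-sided notches 120 degrees apart, each 14 mm wide along the track. How the ring stands is unknown; it is held firmly. Lugs already in the notches jam if the lid is turned farther.
- lid_grip (a point): On the lid's axis, in its red bar handle, 27 mm above the disc. Handle: 44 mm long (this point's x), 14 mm thick (y), 50 mm tall above the disc; z up. The lid is loose, about 0.45 kg; firmly gripped, it sinks only if pushed. It starts 7 mm proud (this point 164 mm above the jar's origin); flush it is 157 mm above. The notches lie 15 to 82 degrees clockwise (seen from above) of the start.
- lid_top (a point): Centre of the top of the lid's aluminium disc (102 mm across, 14 mm thick, 1 to 2 mm play in the mouth). Under it, unseen: three lugs, 10 mm thick (ends chamfered 1.5 mm), 7 mm long, 120 degrees apart, 42 mm from the axis, riding on the track. Under a light press the resistance fades as they come to the notches, and over the next 5 degrees or so of turn the lid can sink 7 mm; beyond, they ride on the track again.
- latch_grip (a point): In the latch's yellow upright tab, 27 mm above the bolt's top. Tab: 12 mm thick (this point's x), 20 mm long (y, the sliding line), 50 mm tall. The bolt, 26 mm wide, 6 mm thick, runs 2.5 mm above the rim: it passes over a flush lid, a proud lid blocks it. Fully open this point is at x 0, y 98, z 165.5 mm in the jar's frame; closing slides it along the jar's -y, towards the axis.
- latch (a joint): Travel of the latch bolt in m: 0 fully open, 0.030 fully closed (the bolt then covers the outer 20 mm of the lid's edge). It slides with about 2 N of friction and stays where it is left.
- ballcup: small blue ceramic cup, 52 mm across, 60 mm tall, standing on the jar's board (bystander, origin at the centre of its underside)
- pot: small amber glass pot with black cap, 46 mm across, 60 mm tall, standing on the jar's board (bystander, origin at the centre of its underside)
- plaster_block: white plaster block, 100 x 70 x 34 mm, lying on the bench (bystander, origin at the centre of its underside)
- rub_brick: dark rubbing brick, 85 x 60 x 32 mm, lying on the bench (bystander, origin at the centre of its underside)
- brush: brush lying on the bench (bystander, origin at the centre of its underside)
- tumbler: yellow-green tumbler, 68 mm across, 100 mm tall, standing on the bench (bystander, origin at the centre of its underside)
- knife: orange utility knife, blade in, 158 mm long, lying on the bench (bystander, origin at the centre of its underside)

How it is judged (in metres and radians):
On the way, in this order (a step that is already met when the one before it is completed fails the run):
1. the lid has dropped home, flush with the rim, with the latch still off it (z of lid_grip in the frame of jar between 0.154 and 0.159 m and horizontal distance between lid_grip and jar below 0.005 m and angle between lid_grip's own z axis and vertical below 0.05 rad and value of joint latch below 0.012 m), for 0.2 s.
2. the latch is closed over the lid (z of lid_grip in the frame of jar between 0.154 and 0.159 m and horizontal distance between lid_grip and jar below 0.005 m and angle between lid_grip's own z axis and vertical below 0.05 rad and value of joint latch above 0.025 m), for 0.2 s.
At the end, for the whole second after the job is handed in: The lid lies level and at rest in the jar's mouth, its top within 2 mm of flush with the rim, and the latch is at least 25 mm of its 30 mm travel closed over it; everything is released (all of step 2 and linear speed of lid below 0.02 m/s); the robot touches nothing.
It fails at once if the lid is forced against the jar or the latch with more than 40 N (contact force between lid and jar above 40 N).
It fails at once if a bystander is moved more than 30 mm (distance of any of ballcup, pot, plaster_block, rub_brick, brush, tumbler, knife from where it was at the start of the episode above 0.03 m).
It also fails if it takes over 72 s, if anything falls off the work surface, if the arm or the gripper's body presses on something with over 40 N, if the wrist force passes 120 N, or if a joint passes its speed limit or range.

ROBOT

A 6-joint arm with a two-finger parallel gripper is mounted at the origin on the work surface. World frame = base frame: x ahead of the robot, y to its left, z up, the work surface at z = 0. Lengths are in m, angles in degrees, forces in N, time in s.
With the tool pointing down it reaches from about 0.325 to 0.775 m from the base axis. Payload 9.3 kg.
Tool frame: the origin (TCP) lies on the centre line of the jaws, within the pads' length; the fingertips stand 22 mm ahead of it and the grasp point (between the pads) lies 3 mm ahead of it (r.nose_length is the distance from the TCP to the fingertips, in m); x points along the fingers, y is the direction in which the jaws open and shut, and the axes are right-handed (so a half turn about x gives the same grasp; the last joint's range is limited). The gripper opens to 85 mm and grips with 20 to 120 N. Pads are 22 mm wide; open, the fingers measure 114 mm over their backs; the gripper's body (76 mm by 85 mm) begins 54 mm behind the grasp point. The pads swing forward as they close: fully open they stand 13 mm farther back than shut.
Start: joints at [59.439, 14.817, 1.232, 76.415, 0, 81.257], TCP at [0.204, 0.511, 0.253] pointing down, gripper open.
Joint ranges: [-174.27, 174.27], [-52.1, 104.24], [-59.71, 78.15], [-110.17, 111.67], [-87.03, 83.33], [-180, 180]. Speed limits (degrees/s): [127.2, 127.2, 159.86, 180, 180, 180].

INTERFACE

Orientations are given as [roll, pitch, yaw] about the fixed x, y, z axes, in that order (R = Rz(yaw) Ry(pitch) Rx(roll)).
In Python, from cell import r gives the robot as it stands.
- The arm moves only by the shell command python3 -m jog 'ROWS' [FORCE]. ROWS is JSON, a list of rows, each an object with "claw": the closure, from 0 (fully open) to 1 (shut); "travel": the shift along the world's x, y, z in m, a list of three; "angular": the turn, a rotation vector about the world's x, y, z in rad, a list of three. In form: [{"claw": claw, "travel": [tx, ty, tz], "angular": [rx, ry, rz]}, ...]. A call has 1 to 8 rows; each row shifts and turns the commanded pose from where the row before left it; what a row does not reach is not made up. A row lasts 1/8 s, in which the tool goes at most 62.5 mm and 10.7 degrees, less where a joint would pass 70% of its speed; a pose out of reach is approached as far as the arm can. A call is refused whole if a number of a shift passes 0.0625 or a number of a turn 0.188, either way. A call with a gripper value outside its range is refused whole. The fingers move at their own pace and stop on an object; FORCE is the grip in N (left out, the last holds). Time passes only in rows, so rows that do not move let the fingers close. It gives the time, the measured TCP pose, the force and the opening at its end, in the units of the state.
- r.state(): the state, without advancing time (a new reading comes with each control period).
- r.get_image(name): name is "side" or "top" or "wrist"; returns a dict with "img" (480x640x3 uint8, red, green, blue), "intrinsics" (3x3 intrinsics, pixels), "pose" (4x4, takes a point from camera to world coordinates); the wrist camera has in their place "mount" (4x4, takes a point from camera to tool coordinates, whose origin is the TCP and whose axes are the tool frame's). Camera axes: x right, y up, looking along -z (the intrinsics and any distortion apply to the point x, -y, -z); pixel columns grow to the right and rows downward; lengths in m; the calibration is good to about 2 mm. The wrist camera is an equidistant fisheye: a pixel r from the principal point sees the ray r / f radians off the axis. A picture is of the moment at which its call begins: read the wrist's pose just before it. There is no depth.
- r.job_done(): hands the job in, once; it reports no verdict.
The state is a dict: "clock": time; "joint_pos": joint angles; "dq": joint speeds; "tau": joint torques, N m; "ee_pos": TCP position; "eef_rot": TCP orientation; "wrist_force": force on the tool from outside, world axes, zero at the start; "ft_torque": the same for the moment, N m; "opening": opening from 0.0 (shut) to 1.0 (fully open).
Only numpy, scipy, OpenCV 4.12 (cv2) and the standard library are available. Lean on these libraries where they do the work, as an engineer would, in place of code of your own. Each camera call takes 0.05 s, during which the arm holds its last target. There are 200 camera calls.

## Working session

There is one attempt and no reset: what is moved stays moved. The work goes in short steps, Python scripts to look and compute and a shell command to move; the robot and the scene stay as the last step left them, time stands still between calls to the robot, and variables do not carry over. Pictures are saved under pics/ and viewed, about 8 in all and at most 12, crops included, and the job is handed in when it is done.

```bash
ls; mkdir -p pics
python3 - <<'E'
from cell import r
import cv2,numpy as np
print(r.state(), r.nose_length)
for n in("top","side","wrist"):
    d=r.get_image(n); cv2.imwrite(f"pics/{n}0.png",d["img"][:,:,::-1]); np.savez(f"{n}0.npz",**d)
    print(n,d["intrinsics"].round(1).tolist(),np.round(d.get("pose",d.get("mount")),4).tolist(),d.keys())
E
```

```text
pics
{'clock': 0.0, 'joint_pos': array([ 5.94387206e+01,  1.48527824e+01,  1.18796164e+00,  7.64167970e+01,
       -8.90328616e-04,  8.12590639e+01]), 'dq': array([ 0.01451213,  0.0291234 ,  0.07081706, -0.01323333, -0.0506573 ,
        0.071175  ]), 'tau': array([ 4.33583818e-04, -5.55630398e+01,  3.44544446e+01,  1.33685349e-02,
       -2.54730730e-04,  1.74395649e-05]), 'ee_pos': array([0.20428233, 0.51036578, 0.25263466]), 'eef_rot': array([ -98.11594929,   89.9183774 , -119.936292  ]), 'wrist_force': array([ 0.39630427, -0.32141148,  0.33452746]), 'ft_torque': array([0.01570088, 0.02379083, 0.02394502]), 'opening': 1.001213146390883} 0.022
top [[539.2, 0.0, 311.3], [0.0, 539.2, 244.2], [0.0, 0.0, 1.0]] [[-0.0112, 0.9943, -0.1062, 0.4927], [-0.9997, -0.0137, -0.0226, -0.0196], [-0.0239, 0.1059, 0.9941, 1.2857], [0.0, 0.0, 0.0, 1.0]] dict_keys(['img', 'intrinsics', 'pose'])
side [[512.3, 0.0, 328.7], [0.0, 512.3, 233.1], [0.0, 0.0, 1.0]] [[0.86, 0.3676, -0.3538, 0.1511], [-0.5102, 0.6143, -0.6019, -0.7268], [-0.0039, 0.6982, 0.7159, 0.9794], [0.0, 0.0, 0.0, 1.0]] dict_keys(['img', 'intrinsics', 'pose'])
wrist [[371.6, 0.0, 316.7], [0.0, 371.6, 238.0], [0.0, 0.0, 1.0]] [[-0.0005, 0.3117, -0.9502, -0.1203], [1.0, 0.0006, -0.0003, 0.0006], [0.0005, -0.9502, -0.3117, -0.0803], [0.0, 0.0, 0.0, 1.0]] dict_keys(['img', 'intrinsics', 'mount'])
```

View pics/top0.png

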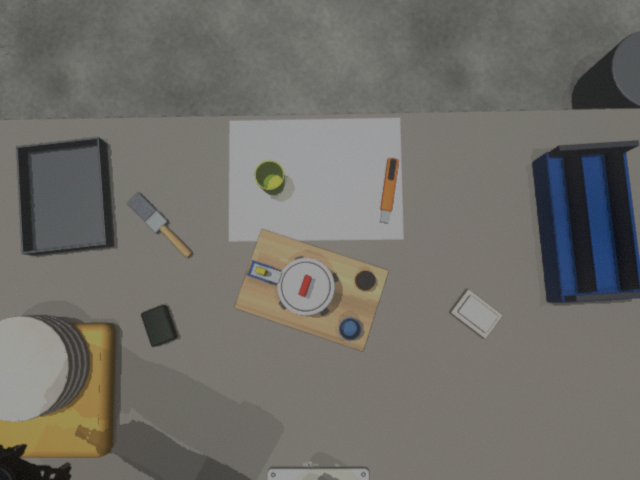

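View pics/side0.png

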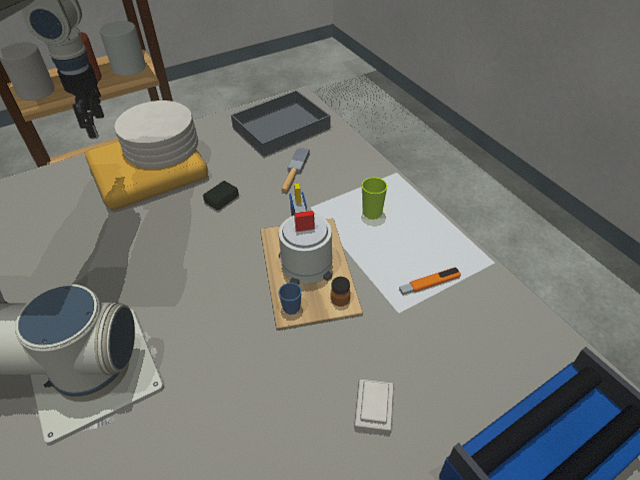

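The top view shows the jar at about (306,287), with the red handle on it at (305,286). The yellow tab is at (262,271), towards world +y. The cup is at (350,328), the pot at (365,281), the tumbler at (270,177) and the knife at (389,190). The side view agrees.

```bash
cat > h.py <<'E'
import numpy as np,cv2
def ray(d,uv):
    K=d["intrinsics"];P=d["pose"]
    v=np.array([(uv[0]-K[0,2])/K[0,0],-(uv[1]-K[1,2])/K[1,1],-1.]); v=P[:3,:3]@v
    return P[:3,3],v/np.linalg.norm(v)
def onz(d,uv,z):
    o,v=ray(d,uv); return o+v*(z-o[2])/v[2]
def tri(d1,a,d2,b):
    o,v=ray(d1,a);p,w=ray(d2,b)
    s=np.linalg.lstsq(np.c_[v,-w],p-o,rcond=None)[0]
    A,B=o+s[0]*v,p+s[1]*w
    return (A+B)/2,np.linalg.norm(A-B)
def mask(img,col):
    h,s,v=[c.astype(int) for c in cv2.split(cv2.cvtColor(img,cv2.COLOR_RGB2HSV))]
    if col=="red": m=((h<6)|(h>174))&(s>150)&(v>90)
    if col=="yel": m=(h>22)&(h<32)&(s>130)&(v>80)
    if col=="blue": m=(h>100)&(h<125)&(s>100)&(v>40)
    return m.astype(np.uint8)
def blob(img,col,box):
    x0,y0,x1,y1=box;m=mask(img,col);k=np.zeros_like(m);k[y0:y1,x0:x1]=m[y0:y1,x0:x1]
    n,l,st,c=cv2.connectedComponentsWithStats(k)
    i=1+np.argmax(st[1:,4]);pts=cv2.findNonZero((l==i).astype(np.uint8))
    return c[i],st[i],cv2.minAreaRect(pts)
E
python3 - <<'E'
from h import *
T=dict(np.load("top0.npz"));S=dict(np.load("side0.npz"))
R=[blob(T["img"],"red",(270,250,340,320)),blob(S["img"],"red",(270,190,340,250))]
Y=[blob(T["img"],"yel",(245,255,280,285)),blob(S["img"],"yel",(280,170,315,215))]
for n,b in(("red",R),("yel",Y)):
    print(n,b[0],b[1]); print(tri(T,b[0][0],S,b[1][0]))
def crop(im,x0,y0,x1,y1,f): return cv2.resize(im[y0:y1,x0:x1],None,fx=f,fy=f,interpolation=cv2.INTER_CUBIC)
a=crop(T["img"],230,225,390,355,5);cv2.imwrite("pics/c1.png",crop(T["img"],235,235,385,345,5)[:,:,::-1])
# white disc rim circle
E
```

```text
red (array([304.55769231, 285.27884615]), array([300, 276,  10,  20, 104], dtype=int32), ((304.61676025390625, 285.1788330078125), (5.382453441619873, 19.564790725708008), 19.983104705810547)) (array([304.31677019, 220.39130435]), array([294, 211,  20,  20, 322], dtype=int32), ((304.489990234375, 220.4299774169922), (17.677669525146484, 18.950462341308594), 81.8698959350586))
(array([0.52664872, 0.0209275 , 0.16522873]), np.float64(0.0004888460503483581))
yel (array([260.5, 270.5]), array([256, 268,  10,   6,  42], dtype=int32), ((260.5000305175781, 270.5), (8.854375839233398, 4.427187919616699), 18.43494987487793)) (array([297.47777778, 192.76666667]), array([294, 183,   7,  21,  90], dtype=int32), ((297.5538635253906, 192.9307861328125), (19.845558166503906, 4.8373541831970215), 82.87498474121094))
(array([0.55834267, 0.11252424, 0.16546887]), np.float64(0.0007396288357587205))
```

View pics/c1.png

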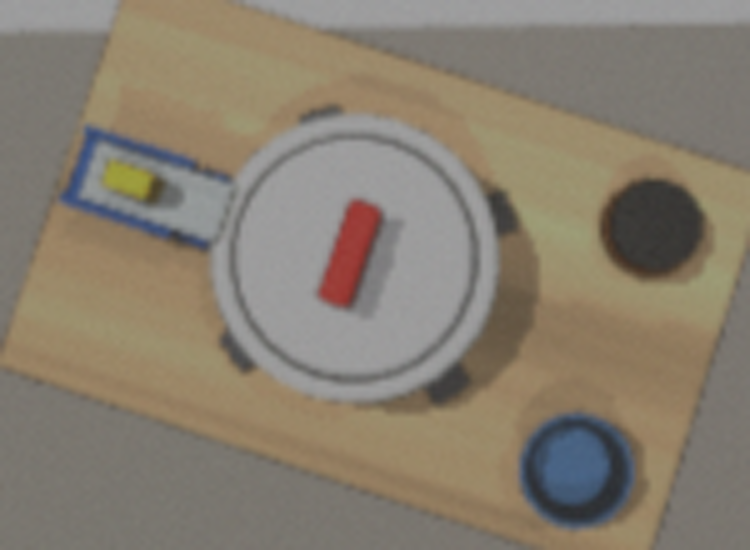

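The crop shows the rim circle centred at about (355,258) in crop pixels. The handle runs from (330,303) to (365,205), and the tab is at (132,181). The triangulated heights of 0.165 and 0.1655 m and the 97 mm spacing match the given values of 164, 165.5 and 98 mm. Next I get the angles and the tool's yaw.

Run:
```python
from h import *
from cell import r
from scipy.spatial.transform import Rotation as Ro
T=dict(np.load("top0.npz"))
f=lambda u,v:(235+u/5,235+v/5)
c=onz(T,f(355,258),.13);print("rim c",c)
a=onz(T,f(150,0),.012);b=onz(T,f(750,170),.012);d=a-b;print("board +y dir",np.degrees(np.arctan2(d[1],d[0])))
a=onz(T,f(0,365),.012);b=onz(T,f(650,550),.012);d=a-b;print("board +y dir",np.degrees(np.arctan2(d[1],d[0])))
a=onz(T,f(120,0),.012);b=onz(T,f(2,365),.012);d=a-b;print("board x dir",np.degrees(np.arctan2(d[1],d[0])))
for n,u in(("handle ctr",(351,253)),):print(n,onz(T,f(*u),.187))
a=onz(T,f(365,205),.187);b=onz(T,f(333,303),.187);d=a-b;print("handle dir",np.degrees(np.arctan2(d[1],d[0])),np.linalg.norm(d))
t=onz(T,f(130,180),.1885);print("tab top",t)
s=r.state();print(Ro.from_euler('xyz',s["eef_rot"],degrees=True).as_matrix().round(3))
```

```text
rim c [0.52508649 0.01903188 0.13      ]
board +y dir 73.3444692272716
board +y dir 73.70745075032528
board x dir -17.955177023179317
handle ctr [0.5255381  0.01873521 0.187     ]
handle dir -18.71595030841584 0.04181188699429072
tab top [0.55628621 0.10862946 0.1885    ]
[[-0.     0.372  0.928]
 [-0.001  0.928 -0.372]
 [-1.    -0.001 -0.   ]]
```

The jar's axis is at about (0.5255, 0.0195) with yaw about −17°, and the handle's x is at about −18.5°. The jaws stand at 68.2° and need 71.5°. I'll move above the lid with the claw half shut.

```bash
python3 -m jog '[{"claw":0,"travel":[0.016,-0.0245,0.012],"angular":[0,0,0]},{"claw":0,"travel":[0.032,-0.049,0],"angular":[0,0,0]},{"claw":0,"travel":[0.032,-0.049,0],"angular":[0,0,0]},{"claw":0,"travel":[0.032,-0.049,0],"angular":[0,0,0]},{"claw":0,"travel":[0.032,-0.049,0],"angular":[0,0,0]},{"claw":0,"travel":[0.032,-0.049,0],"angular":[0,0,0]},{"claw":0,"travel":[0.032,-0.049,0],"angular":[0,0,0]},{"claw":0,"travel":[0.032,-0.049,0],"angular":[0,0,0.03]}]'
python3 -m jog '[{"claw":0.3,"travel":[0.032,-0.049,0],"angular":[0,0,0.028]},{"claw":0.4,"travel":[0.032,-0.049,0],"angular":[0,0,0]},{"claw":0.4,"travel":[0.017,-0.0252,0],"angular":[0,0,0]},{"claw":0.4,"travel":[0,0,0],"angular":[0,0,0]},{"claw":0.4,"travel":[0,0,0],"angular":[0,0,0]}]'
python3 - <<'E'
from cell import r
import cv2,numpy as np
s=r.state();d=r.get_image("wrist");cv2.imwrite("pics/w1.png",d["img"][:,:,::-1]); np.savez("w1.npz",**d,p=s["ee_pos"],e=s["eef_rot"])
print(s)
E
```

```text
clock: 1.15
ee_pos: [0.4451, 0.1413, 0.2653]
eef_rot: [49.8, 90.0, 29.7]
wrist_force: [1.4, 0.5, -0.1]
opening: 1.0
clock: 1.78
ee_pos: [0.525, 0.0202, 0.265]
eef_rot: [179.6, 89.9, 161.1]
wrist_force: [-0.0, -0.1, 0.0]
opening: 0.6
{'clock': 1.775, 'joint_pos': array([-6.95741906e+00,  1.22478460e+01, -5.21491466e-01,  7.72803618e+01,
        1.04762404e-02,  1.15468286e+01]), 'dq': array([ 0.94847117, -0.75393508, -0.28848738, -0.08389158, -0.04257561,
       -0.08808825]), 'tau': array([-1.13422718e+00, -5.10187054e+01,  3.47469664e+01, -8.31078482e-02,
       -4.12510720e-02, -2.00911460e-02]), 'ee_pos': array([0.5249968 , 0.0202049 , 0.26502714]), 'eef_rot': array([179.64355592,  89.9492086 , 161.13930372]), 'wrist_force': array([-0.00861225, -0.11942762,  0.0378274 ]), 'ft_torque': array([-0.03549095, -0.00637531,  0.01456568]), 'opening': 0.6004002312156949}
```

View pics/w1.png

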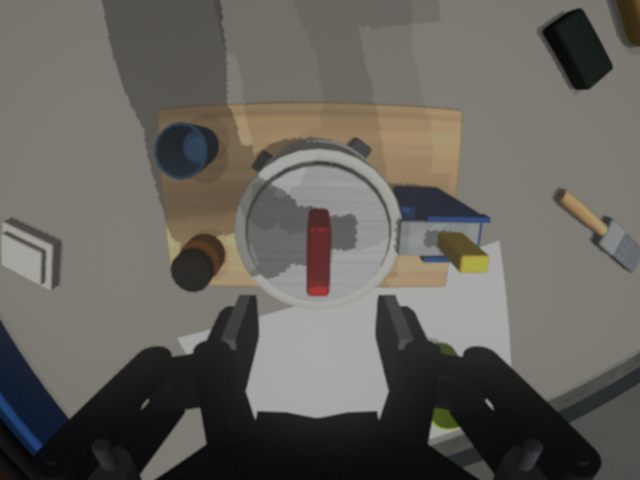

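The wrist view shows the handle upright at column 318, rows 208 to 297, centred between the open pads. The rim is a circle at about (317,228), and the tab's top is at (470,262).

```bash
cat >> h.py <<'E'
from scipy.spatial.transform import Rotation as Ro
def wonz(d,uv,z):
    K=d["intrinsics"];v=np.array([uv[0]-K[0,2],-(uv[1]-K[1,2])]);q=np.hypot(*v);t=q/K[0,0]
    c=np.r_[v/q*np.sin(t),-np.cos(t)]
    R=Ro.from_euler('xyz',d["e"],degrees=True).as_matrix();M=d["mount"]
    o=d["p"]+R@M[:3,3];w=R@M[:3,:3]@c
    return o+w*(z-o[2])/w[2]
E
python3 - <<'E'
from h import *
W=dict(np.load("w1.npz"))
for u,z in(((318,297),.187),((319,208),.137),((308,290),.187),((329,290),.187),((470,262),.1885)):print(u,wonz(W,u,z).round(4))
# ellipse of rim: outer edge via bright-vs-board contour, points by eye on outer edge at z=.13
P=[wonz(W,u,.13)[:2] for u in((236,228),(402,228),(318,307))]
# lid/jar gap circle and outer rim radius
A=np.array([[2*p[0],2*p[1],1] for p in P]);b=[p@p for p in P];x=np.linalg.solve(A,b)
print("rim c",x[:2],"rad",np.sqrt(x[2]+x[:2]@x[:2]))
R=Ro.from_euler('xyz',W["e"],degrees=True).as_matrix();print(R.round(3).tolist())
c=(wonz(W,(318,297),.187)+wonz(W,(319,208),.137))/2;print("handle mid",c,"in tool",R.T@(c-W["p"]))
E
```

```text
(318, 297) [0.5462 0.0146 0.187 ]
(319, 208) [0.5062 0.0289 0.137 ]
(308, 290) [0.5399 0.0105 0.187 ]
(329, 290) [0.5438 0.0223 0.187 ]
(470, 262) [0.5544 0.109  0.1885]
rim c [0.52518239 0.02269038] rad 0.060618011946816854
[[-0.001, 0.317, 0.948], [0.0, 0.948, -0.317], [-1.0, 0.0, -0.001]]
handle mid [0.52621994 0.02173726 0.162     ] in tool [0.10302652 0.00184076 0.0007649 ]
```

Top, side and wrist estimates put the centre at about (0.526, 0.021). I'll descend over the handle and grip it.

```bash
python3 -m jog '[{"claw":0.4,"travel":[0.001,0.0006,-0.04],"angular":[0,0,0]},{"claw":0.4,"travel":[0,0,-0.038],"angular":[0,0,0]},{"claw":0.4,"travel":[0,0,-0.02],"angular":[0,0,0]},{"claw":0.4,"travel":[0,0,0],"angular":[0,0,0]}]'
python3 -m jog '[{"claw":1,"travel":[0,0,0],"angular":[0,0,0]},{"claw":1,"travel":[0,0,0],"angular":[0,0,0]},{"claw":1,"travel":[0,0,0],"angular":[0,0,0]},{"claw":1,"travel":[0,0,0],"angular":[0,0,0]},{"claw":1,"travel":[0,0,0],"angular":[0,0,0]}]' 40
python3 -c "
from cell import r
print(r.state())"
```

```text
clock: 2.33
ee_pos: [0.5252, 0.0216, 0.1665]
eef_rot: [-170.0, 89.9, 171.6]
wrist_force: [-1.4, 0.6, 0.6]
opening: 0.599
clock: 2.95
ee_pos: [0.5269, 0.0206, 0.1685]
eef_rot: [23.1, 89.9, 4.7]
wrist_force: [-1.0, 1.5, 7.2]
opening: 0.158
{'clock': 2.95, 'joint_pos': array([-6.89513871e+00,  1.48179606e+01, -1.14259652e+01,  6.36351391e+01,
        2.47460921e-02,  1.15850283e+01]), 'dq': array([-0.08330867,  0.05006642,  0.06623767, -0.01063545,  0.12289221,
        0.10969991]), 'tau': array([ -0.87809807, -49.8963511 ,  30.4707706 ,  -0.44931561,
        -0.3316003 ,   0.1425882 ]), 'ee_pos': array([0.5269202 , 0.02060869, 0.16848208]), 'eef_rot': array([23.14939913, 89.87655903,  4.66925827]), 'wrist_force': array([-1.01788947,  1.45061155,  7.19155461]), 'ft_torque': array([0.24221474, 0.20800042, 0.15217204]), 'opening': 0.1583388268196184}
```

The handle is gripped (opening 13.5 mm), and the lid is already pressed with 7 N. I'll turn 12° clockwise first.

```bash
python3 -m jog '[{"claw":1,"travel":[0,0,0],"angular":[0,0,-0.026]},{"claw":1,"travel":[0,0,0],"angular":[0,0,-0.026]},{"claw":1,"travel":[0,0,0],"angular":[0,0,-0.026]},{"claw":1,"travel":[0,0,0],"angular":[0,0,-0.026]},{"claw":1,"travel":[0,0,0],"angular":[0,0,-0.026]},{"claw":1,"travel":[0,0,0],"angular":[0,0,-0.026]},{"claw":1,"travel":[0,0,0],"angular":[0,0,-0.026]},{"claw":1,"travel":[0,0,0],"angular":[0,0,-0.026]}]'
cat > st.py <<'E'
from cell import r
from h import Ro
import numpy as np
s=r.state();R=Ro.from_euler('xyz',s["eef_rot"],degrees=True).as_matrix()
print("yaw %.2f"%np.degrees(np.arctan2(R[1,1],R[0,1])),"p",(s["ee_pos"]*1e3).round(2),"F",s["wrist_force"].round(1),"M",s["ft_torque"].round(2),"t",s["clock"])
E
python3 st.py
```

```text
clock: 3.95
ee_pos: [0.5271, 0.0204, 0.1685]
eef_rot: [21.5, 89.9, -8.9]
wrist_force: [0.3, 1.0, 7.3]
opening: 0.161
yaw 59.55 p [527.1   20.35 168.52] F [0.3 1.  7.3] M [-0.01  0.06  0.23] t 3.95
```

```bash
cat >> st.py <<'E'
import sys
sys.exit(s["wrist_force"][2]<5 or s["ee_pos"][2]<.168 or abs(s["ft_torque"][2])>.8)
E
python3 -m jog '[{"claw":1,"travel":[0,0,0],"angular":[0,0,-0.018]},{"claw":1,"travel":[0,0,0],"angular":[0,0,-0.018]}]'>/dev/null && python3 st.py && python3 -m jog '[{"claw":1,"travel":[0,0,0],"angular":[0,0,-0.018]},{"claw":1,"travel":[0,0,0],"angular":[0,0,-0.018]}]'>/dev/null && python3 st.py && python3 -m jog '[{"claw":1,"travel":[0,0,0],"angular":[0,0,-0.018]},{"claw":1,"travel":[0,0,0],"angular":[0,0,-0.018]}]'>/dev/null && python3 st.py && python3 -m jog '[{"claw":1,"travel":[0,0,0],"angular":[0,0,-0.018]},{"claw":1,"travel":[0,0,0],"angular":[0,0,-0.018]}]'>/dev/null && python3 st.py && python3 -m jog '[{"claw":1,"travel":[0,0,0],"angular":[0,0,-0.018]},{"claw":1,"travel":[0,0,0],"angular":[0,0,-0.018]}]'>/dev/null && python3 st.py
```

```text
yaw 57.50 p [527.1   20.36 168.47] F [0.1 0.5 5.6] M [-0.07  0.1   0.24] t 4.2False
```

The check stopped the chain only because numpy's bool isn't a valid exit code. I'll fix that and go on.

```bash
sed -i 's/^sys.exit(\(.*\))$/sys.exit(int(\1))/; s/<5 or/<4.2 or/' st.py
python3 -m jog '[{"claw":1,"travel":[0,0,0],"angular":[0,0,-0.018]},{"claw":1,"travel":[0,0,0],"angular":[0,0,-0.018]}]'>/dev/null && python3 st.py && python3 -m jog '[{"claw":1,"travel":[0,0,0],"angular":[0,0,-0.018]},{"claw":1,"travel":[0,0,0],"angular":[0,0,-0.018]}]'>/dev/null && python3 st.py && python3 -m jog '[{"claw":1,"travel":[0,0,0],"angular":[0,0,-0.018]},{"claw":1,"travel":[0,0,0],"angular":[0,0,-0.018]}]'>/dev/null && python3 st.py && python3 -m jog '[{"claw":1,"travel":[0,0,0],"angular":[0,0,-0.018]},{"claw":1,"travel":[0,0,0],"angular":[0,0,-0.018]}]'>/dev/null && python3 st.py && python3 -m jog '[{"claw":1,"travel":[0,0,0],"angular":[0,0,-0.018]},{"claw":1,"travel":[0,0,0],"angular":[0,0,-0.018]}]'>/dev/null && python3 st.py
```

```text
yaw 55.44 p [527.09  20.36 168.5 ] F [0.1 0.6 5.8] M [-0.04  0.01  0.18] t 4.45
yaw 53.38 p [527.09  20.34 168.48] F [0.1 0.4 7.1] M [-0.06  0.06  0.22] t 4.7
yaw 51.31 p [527.12  20.34 168.49] F [-0.2  0.4  5.9] M [-0.13  0.1   0.2 ] t 4.95
yaw 49.25 p [527.1   20.36 168.49] F [-0.1 -1.5  6.3] M [-0.08  0.06  0.28] t 5.2
yaw 47.19 p [527.07  20.36 168.5 ] F [-0.  -0.3  5.8] M [-0.06  0.08  0.25] t 5.45
```

Readings are steady, with about 6 N on the track. I'll continue.

```bash
python3 -m jog '[{"claw":1,"travel":[0,0,0],"angular":[0,0,-0.018]},{"claw":1,"travel":[0,0,0],"angular":[0,0,-0.018]}]'>/dev/null && python3 st.py && python3 -m jog '[{"claw":1,"travel":[0,0,0],"angular":[0,0,-0.018]},{"claw":1,"travel":[0,0,0],"angular":[0,0,-0.018]}]'>/dev/null && python3 st.py && python3 -m jog '[{"claw":1,"travel":[0,0,0],"angular":[0,0,-0.018]},{"claw":1,"travel":[0,0,0],"angular":[0,0,-0.018]}]'>/dev/null && python3 st.py && python3 -m jog '[{"claw":1,"travel":[0,0,0],"angular":[0,0,-0.018]},{"claw":1,"travel":[0,0,0],"angular":[0,0,-0.018]}]'>/dev/null && python3 st.py && python3 -m jog '[{"claw":1,"travel":[0,0,0],"angular":[0,0,-0.018]},{"claw":1,"travel":[0,0,0],"angular":[0,0,-0.018]}]'>/dev/null && python3 st.py && python3 -m jog '[{"claw":1,"travel":[0,0,0],"angular":[0,0,-0.018]},{"claw":1,"travel":[0,0,0],"angular":[0,0,-0.018]}]'>/dev/null && python3 st.py && python3 -m jog '[{"claw":1,"travel":[0,0,0],"angular":[0,0,-0.018]},{"claw":1,"travel":[0,0,0],"angular":[0,0,-0.018]}]'>/dev/null && python3 st.py
```

```text
yaw 45.13 p [527.09  20.32 168.5 ] F [-0.5  0.3  6.2] M [-0.09  0.05  0.26] t 5.7
yaw 43.06 p [527.1   20.34 168.49] F [ 0.5 -0.1  6.6] M [-0.06  0.04  0.26] t 5.95
yaw 41.00 p [527.08  20.33 168.51] F [-0.8  1.1  5.8] M [-0.09  0.03  0.25] t 6.2
yaw 38.94 p [527.09  20.33 168.48] F [-1.2 -0.6  6.4] M [-0.08  0.05  0.17] t 6.45
yaw 36.87 p [527.11  20.33 168.49] F [0.8 0.4 5.7] M [-0.11  0.02  0.24] t 6.7
yaw 34.81 p [527.13  20.36 168.42] F [ 1.3 -0.5  5.7] M [-0.05 -0.07  0.23] t 6.95
yaw 32.74 p [527.12  20.39 168.3 ] F [0.9 0.4 4.2] M [-0.09 -0.28  0.21] t 7.2
```

The resistance starts to fade: z is down 0.2 mm and the force reads 4.2 N. From here I use 1° steps.

```bash
sed -i 's/<4.2 or/<1 or/;s/<.168 or/<.1672 or/' st.py
python3 -m jog '[{"claw":1,"travel":[0,0,0],"angular":[0,0,-0.009]},{"claw":1,"travel":[0,0,0],"angular":[0,0,-0.009]}]'>/dev/null && python3 st.py && python3 -m jog '[{"claw":1,"travel":[0,0,0],"angular":[0,0,-0.009]},{"claw":1,"travel":[0,0,0],"angular":[0,0,-0.009]}]'>/dev/null && python3 st.py
```

```text
yaw 31.73 p [527.11  20.42 168.  ] F [ 0.8 -0.   4.4] M [-0.09 -0.51  0.14] t 7.45
yaw 30.69 p [527.    20.6  167.57] F [3.2 1.3 3.9] M [ 0.19 -1.02  0.14] t 7.7
```

```bash
python3 -m jog '[{"claw":1,"travel":[0,0,0],"angular":[0,0,-0.009]},{"claw":1,"travel":[0,0,0],"angular":[0,0,-0.009]}]'>/dev/null && python3 st.py && python3 -m jog '[{"claw":1,"travel":[0,0,0],"angular":[0,0,-0.009]},{"claw":1,"travel":[0,0,0],"angular":[0,0,-0.009]}]'>/dev/null && python3 st.py
```

```text
yaw 29.63 p [526.02  20.52 166.88] F [0.9 0.7 0.8] M [ 0.27 -0.44 -0.01] t 7.95
```

The lugs have dropped 1.6 mm and the force is gone, so they are in the notches' lead-in. I'll go about 1.5° farther towards the middle, then push down gently.

```bash
python3 -m jog '[{"claw":1,"travel":[0,0,0],"angular":[0,0,-0.013]},{"claw":1,"travel":[0,0,0],"angular":[0,0,-0.013]}]'>/dev/null && python3 st.py; python3 -m jog '[{"claw":1,"travel":[0,0,-0.001],"angular":[0,0,0]},{"claw":1,"travel":[0,0,0],"angular":[0,0,0]}]'>/dev/null; python3 st.py
```

```text
yaw 28.13 p [525.74  20.41 166.63] F [-0.1  0.1 -3.6] M [-0.13 -0.19 -0.  ] t 8.2
yaw 28.19 p [526.06  20.46 165.86] F [ 0.3  0.1 -3.7] M [-0.07  0.02  0.01] t 8.45
```

The force reads −3.7 N, which is the lid's own weight, so the lugs hang free in the notches. I'll lower it 4.4 mm to flush in small steps.

```bash
sed -i 's/^sys.exit.*/sys.exit(int(s["wrist_force"][2]>8))/' st.py
python3 -m jog '[{"claw":1,"travel":[0,0,-0.001],"angular":[0,0,0]},{"claw":1,"travel":[0,0,-0.001],"angular":[0,0,0]}]'>/dev/null; python3 st.py && python3 -m jog '[{"claw":1,"travel":[0,0,-0.001],"angular":[0,0,0]},{"claw":1,"travel":[0,0,0],"angular":[0,0,0]}]'>/dev/null && python3 st.py && python3 -m jog '[{"claw":1,"travel":[0,0,-0.001],"angular":[0,0,0]},{"claw":1,"travel":[0,0,0],"angular":[0,0,0]}]'>/dev/null && python3 st.py && python3 -m jog '[{"claw":1,"travel":[0,0,-0.0008],"angular":[0,0,0]},{"claw":1,"travel":[0,0,0],"angular":[0,0,0]}]'>/dev/null && python3 st.py
```

```text
yaw 28.19 p [526.3   20.5  164.12] F [ 0.2 -0.5 -3.3] M [-0.02 -0.03 -0.  ] t 8.7
yaw 28.19 p [526.36  20.53 163.19] F [-0.3 -0.3 -2.9] M [ 0.   -0.   -0.04] t 8.95
yaw 28.19 p [526.39  20.51 162.21] F [-0.   0.2 -3. ] M [0.04 0.03 0.03] t 9.2
yaw 28.19 p [526.46  20.51 161.64] F [-0.6  0.5 -1.5] M [0.   0.09 0.01] t 9.45
```

```bash
python3 -m jog '[{"claw":1,"travel":[0,0,-0.001],"angular":[0,0,0]},{"claw":1,"travel":[0,0,0],"angular":[0,0,0]},{"claw":1,"travel":[0,0,0],"angular":[0,0,0]}]'>/dev/null; python3 st.py; python3 -m jog '[{"claw":1,"travel":[0,0,-0.0005],"angular":[0,0,0]},{"claw":1,"travel":[0,0,0],"angular":[0,0,0]}]'>/dev/null; python3 st.py
```

```text
yaw 28.19 p [526.44  20.53 161.56] F [-4.   1.7  7.2] M [ 0.03  0.82 -0.02] t 9.825
yaw 28.19 p [526.46  20.51 161.5 ] F [-5.9  0.9 12.2] M [ 0.06  1.11 -0.02] t 10.075
```

The lid sank 7.0 mm and bottomed at 12 N. I'll unload, let go and rise.

```bash
python3 -m jog '[{"claw":1,"travel":[0,0,0.002],"angular":[0,0,0]},{"claw":1,"travel":[0,0,0],"angular":[0,0,0]},{"claw":0.5,"travel":[0,0,0],"angular":[0,0,0]},{"claw":0.5,"travel":[0,0,0],"angular":[0,0,0]},{"claw":0.5,"travel":[0,0,0],"angular":[0,0,0]},{"claw":0.5,"travel":[0,0,0],"angular":[0,0,0]},{"claw":0.5,"travel":[0,0,0.03],"angular":[0,0,0]},{"claw":0.5,"travel":[0,0,0.05],"angular":[0,0,0]}]'; python3 -m jog '[{"claw":0.5,"travel":[0,0,0.025],"angular":[0,0,-0.16]},{"claw":0.5,"travel":[0.015,0.045,0],"angular":[0,0,-0.18]},{"claw":0.5,"travel":[0.014,0.045,0],"angular":[0,0,-0.18]},{"claw":0.5,"travel":[0,0,0],"angular":[0,0,-0.18]},{"claw":0.5,"travel":[0,0,0],"angular":[0,0,-0.1]},{"claw":0.5,"travel":[0,0,0],"angular":[0,0,0]},{"claw":0.5,"travel":[0,0,0],"angular":[0,0,0]}]'
python3 st.py
python3 - <<'E'
from cell import r
import cv2,numpy as np
s=r.state();d=r.get_image("wrist");cv2.imwrite("pics/w2.png",d["img"][:,:,::-1]); np.savez("w2.npz",**d,p=s["ee_pos"],e=s["eef_rot"])
E
```

```text
clock: 11.08
ee_pos: [0.5257, 0.0206, 0.2416]
eef_rot: [-125.1, 89.8, 173.0]
wrist_force: [0.8, -0.2, 0.2]
opening: 0.499
clock: 11.95
ee_pos: [0.5554, 0.1104, 0.267]
eef_rot: [97.5, 90.0, -10.0]
wrist_force: [-0.4, 0.1, 0.6]
opening: 0.495
yaw -17.53 p [555.41 110.39 267.  ] F [-0.4  0.1  0.6] M [0.   0.03 0.02] t 11.95
```

View pics/w2.png

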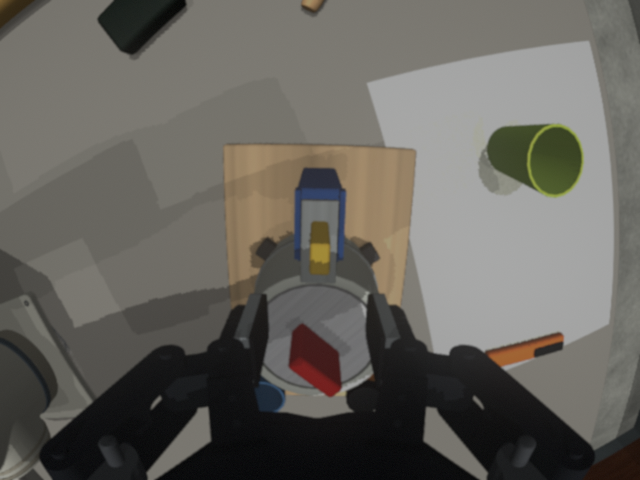

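The lid lies in the mouth with its handle turned, at about (315,358). The tab's top face spans columns 310–331 and rows 241–275, centred between the jaws.

Run:
```python
from h import *
W=dict(np.load("w2.npz"));R=Ro.from_euler('xyz',W["e"],degrees=True).as_matrix()
for u in((320,241),(320,275),(310,258),(331,258),(320.5,258)):
    q=wonz(W,u,.1885);print(u,q.round(4),"tool y,z mm",(1e3*(R.T@(q-W["p"]))[1:]).round(1))
print("tool axes y,z",R[:,1].round(3),R[:,2].round(3))
```

```text
(320, 241) [0.561  0.123  0.1885] tool y,z mm [  1.6 -13.7]
(320, 275) [0.5548 0.103  0.1885] tool y,z mm [1.6 7.2]
(310, 258) [0.5525 0.1149 0.1885] tool y,z mm [-4.1 -3.4]
(331, 258) [0.564  0.1113 0.1885] tool y,z mm [ 7.9 -3.4]
(320.5, 258) [0.5582 0.1131 0.1885] tool y,z mm [ 1.9 -3.4]
tool axes y,z [ 0.954 -0.301  0.   ] [-0.301 -0.954 -0.   ]
```

The tab measures 20.9 × 12 mm, which fits, with its centre at (0.558, 0.113). I'll descend on it and grip it lightly.

```bash
python3 -m jog '[{"claw":0.6,"travel":[0.0026,0.0025,-0.03],"angular":[0,0,0]},{"claw":0.6,"travel":[0,0,-0.03],"angular":[0,0,0]},{"claw":0.6,"travel":[0,0,-0.025],"angular":[0,0,0]},{"claw":0.6,"travel":[0,0,-0.012],"angular":[0,0,0]},{"claw":0.6,"travel":[0,0,0],"angular":[0,0,0]}]'; python3 -m jog '[{"claw":1,"travel":[0,0,0],"angular":[0,0,0]},{"claw":1,"travel":[0,0,0],"angular":[0,0,0]},{"claw":1,"travel":[0,0,0],"angular":[0,0,0]},{"claw":1,"travel":[0,0,0],"angular":[0,0,0]}]' 25; python3 st.py
```

```text
clock: 12.62
ee_pos: [0.5578, 0.1129, 0.1697]
eef_rot: [-69.9, 89.9, -177.5]
wrist_force: [0.3, -0.1, 0.5]
opening: 0.398
clock: 13.12
ee_pos: [0.5579, 0.1132, 0.1711]
eef_rot: [130.0, 89.9, 22.4]
wrist_force: [-4.7, 1.5, 6.4]
opening: 0.137
yaw -17.65 p [557.94 113.2  171.05] F [-4.7  1.5  6.4] M [ 0.28  0.89 -0.34] t 13.125
```

```bash
python3 -m jog '[{"claw":1,"travel":[-0.0015,-0.0048,0.001],"angular":[0,0,0]},{"claw":1,"travel":[-0.0015,-0.0048,0],"angular":[0,0,0]},{"claw":1,"travel":[0,0,0],"angular":[0,0,0]}]'; python3 st.py &&  python3 -m jog '[{"claw":1,"travel":[-0.0015,-0.0048,0],"angular":[0,0,0]},{"claw":1,"travel":[-0.0015,-0.0048,0],"angular":[0,0,0]},{"claw":1,"travel":[0,0,0],"angular":[0,0,0]}]'; python3 st.py
```

```text
clock: 13.5
ee_pos: [0.5544, 0.1029, 0.1711]
eef_rot: [-65.4, 90.0, -173.1]
wrist_force: [-4.9, 0.7, 1.6]
opening: 0.138
yaw -17.67 p [554.43 102.94 171.1 ] F [-4.9  0.7  1.6] M [ 0.25  0.82 -0.4 ] t 13.5
clock: 13.88
ee_pos: [0.5512, 0.0933, 0.1711]
eef_rot: [-69.9, 89.9, -177.6]
wrist_force: [-6.3, 1.2, 3.3]
opening: 0.14
yaw -17.67 p [551.19  93.35 171.09] F [-6.3  1.2  3.3] M [ 0.24  1.04 -0.33] t 13.875
```

The slide is smooth, with 21 mm done. I'll do the last 9 mm up to the stop.

```bash
python3 -m jog '[{"claw":1,"travel":[-0.002,-0.0048,0],"angular":[0,0,0]},{"claw":1,"travel":[-0.0015,-0.0043,0],"angular":[0,0,0]},{"claw":1,"travel":[0,0,0],"angular":[0,0,0]},{"claw":1,"travel":[0,0,0],"angular":[0,0,0]}]' >/dev/null; python3 st.py;  python3 -m jog '[{"claw":1,"travel":[-0.0005,-0.0015,0],"angular":[0,0,0]},{"claw":1,"travel":[0,0,0],"angular":[0,0,0]}]'>/dev/null; python3 st.py
```

```text
yaw -17.56 p [548.88  86.73 171.21] F [ 0.3 16.2  0.2] M [ 2.86  0.03 -0.39] t 14.375
yaw -17.50 p [548.82  86.62 171.25] F [ 4.  24.2 -1.2] M [ 4.35 -0.5  -0.44] t 14.625
```

The latch stopped against its end after 28 mm of tool travel, with 24 N on it. I'll relax, let go, rise and check.

```bash
python3 -m jog '[{"claw":1,"travel":[0.001,0.003,0],"angular":[0,0,0]},{"claw":1,"travel":[0,0,0],"angular":[0,0,0]},{"claw":0.6,"travel":[0,0,0],"angular":[0,0,0]},{"claw":0.6,"travel":[0,0,0],"angular":[0,0,0]},{"claw":0.6,"travel":[0,0,0],"angular":[0,0,0]},{"claw":0.6,"travel":[0,0,0.02],"angular":[0,0,0]},{"claw":0.6,"travel":[0,0,0.04],"angular":[0,0,0]},{"claw":0.6,"travel":[0,0,0.04],"angular":[0,0,0]}]'; python3 -m jog '[{"claw":0.6,"travel":[0.009,0.028,0],"angular":[0,0,0]},{"claw":0.6,"travel":[0,0,0],"angular":[0,0,0]},{"claw":0.6,"travel":[0,0,0],"angular":[0,0,0]}]'
python3 - <<'E'
from cell import r
from h import *
s=r.state();d=r.get_image("wrist");W=dict(**d,p=s["ee_pos"],e=s["eef_rot"])
np.savez("w3.npz",**W)
T=r.get_image("top");S=r.get_image("side")
for n,b in(("red",((270,250,340,320),(270,190,340,250))),("yel",((255,255,300,290),(280,170,315,225)))):
    try: print(n,tri(T,blob(T["img"],n,b[0])[0],S,blob(S["img"],n,b[1])[0]))
    except Exception as e: print(n,e)
c=lambda im,x0,y0,x1,y1,f:cv2.resize(im[y0:y1,x0:x1],None,fx=f,fy=f,interpolation=cv2.INTER_CUBIC)
cv2.imwrite("pics/f.png",np.hstack([c(d["img"],180,120,480,440,1.5),c(S["img"],255,170,345,330,3)])[:,:,::-1])
E
```

```text
clock: 15.62
ee_pos: [0.5489, 0.0859, 0.272]
eef_rot: [-29.5, 90.0, -137.1]
wrist_force: [0.8, -0.4, -0.0]
opening: 0.4
clock: 16.0
ee_pos: [0.5578, 0.1139, 0.2705]
eef_rot: [-49.0, 89.9, -156.6]
wrist_force: [-0.5, 0.2, -0.3]
opening: 0.403
red (array([0.52650499, 0.02177141, 0.15692599]), np.float64(0.0006320579512378947))
yel (array([0.54838809, 0.08484333, 0.16599811]), np.float64(0.00044347107832522567))
```

View pics/f.png

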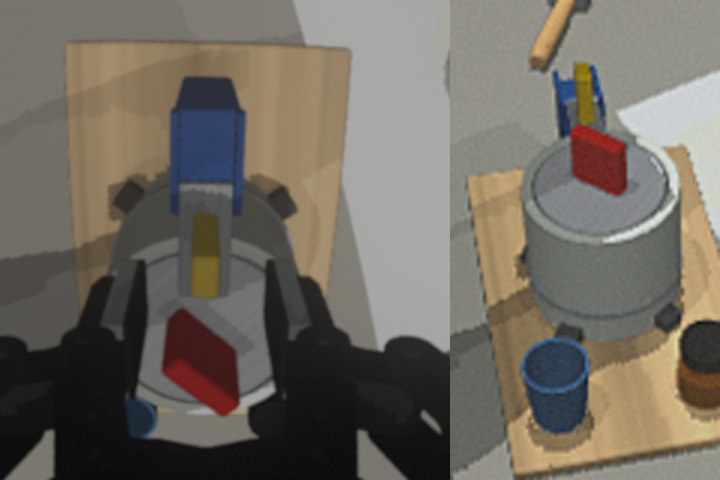

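The picture shows the bolt out over the lid's edge and the tab near the handle. The lid is flush and level, and the cup and pot are in place. The triangulated lid_grip height is 0.157 m, and the tab moved 29.4 mm of its 30 mm. The robot is clear, so I'll hand in.

```bash
python3 -c "
from cell import r
print(r.job_done())"
```

```text
the job is handed in; nothing more can be done
None
```

The lid is flush in the jar, the latch is closed over it, and I handed the job in at about 16 s; no verdict was reported.

- **Lid:** I turned it clockwise under a press of about 6 N. The resistance faded after about 39°, and at about 43° the lugs hung free. I then lowered it 7.0 mm until it bottomed, with a peak of 12 N at the wrist.
- **Latch:** I gripped the tab lightly and slid it to its stop, with a peak of about 24 N at the wrist. I then let go and raised the gripper clear.
- **Last checks:**
  - lid_grip triangulated at z = 0.157 m, exactly the flush height.
  - The tab moved 29.4 mm of its 30 mm by camera. The tool itself moved only 28.1 mm, which I put down to slip or give in the grip.
  - The wrist force was about zero.
  - The ballcup and pot are still in place by eye. I didn't measure the other bystanders at the end, but the arm didn't come near them.

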